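Clip the check weight onto the load head's sprung ring

TASK

Hang the check weight that has the spring-gated snap hook on the D-ring of the load head: pick it up by its tab, push its gate against the bar of the ring until the bar is inside the hook and the gate has snapped shut, and leave it hanging there by itself, still, with the gate closed. The ring is a sprung, delicate load eye: push gently, and never drive it all the way back to its stop or bang it, and keep the hand itself off the load head. Do not let the weight fall over, and leave the other weights and things on the bench where they are.

Things in the scene. Friction and masses are not known exactly. Their poses are not given: they have to be found in the camera images.
- snap_weight: check weight with snap hook, bare steel, 0.3-0.5 kg, upright on the bench. Origin: centre of underside, z up, x to its gate side (at first roughly away from the robot). mm: round foot 48 across, 30 high; above it a flat frame 10 thick in y, x -22 to 22: bottom bar z 34-46, spine x -22 to -14, top bar z 88-98, nose x 14-22 hanging down to z 80, gate below the nose. Opening x -14 to 14, z 46-88
- snap_tab (a point): middle of the top edge of the weight's flat grip tab: 128 mm above the underside; axes as the weight. The tab is 28 wide in x, 10 thick in y, 30 high (z 98 to 128), standing on the frame's top bar
- hook_mouth (a point): point on the outer face of the shut gate, x 21.5, z 72 mm of the weight (axes as the weight): where the ring's bar should press. Bar centre at z 66 to 75 goes in under the nose, pushes the gate inwards and has passed the nose once its centre is at x below about 10
- hook_seat (a point): x 0, z 85 mm of the weight (axes as the weight): centre of the ring's bar when the hook hangs on it, under the top bar. With the bar past the nose, lower the weight about 13 mm: the bar rises behind the nose to this height, clears the gate's tip, and the gate shuts under it
- gate (a joint): gate of the snap hook: round rod 7 mm thick, hinged at x 18, z 50 mm of the weight, tip at z 78.5. 0 = shut, grows (rad, to 1.1) as it swings inwards, to -x. Spring: 0.05 N m shut, plus 0.15 N m per rad: about 2 N starts it, and 5 to 6 N on a bar at z 72 opens it (0.5 to 0.6 rad) far enough for the bar to pass the nose
- load_head: The load head: beige instrument, fixed to the bench. Origin at the centre line on its underside, x away from the ring (the ring sticks out to its -x, roughly towards the robot), z up. mm: foot plate x -40 to 120, 130 wide, 20 high; column x -5 to 50, 48 wide, 175 high
- ring_bar (a point): middle of the straight front bar of the steel D-ring, 150 mm above the bench and, when the ring is not pushed, 95 mm to -x of the load head's origin; axes as the load head. The D-ring lies level: bar 6 thick, running 50 along y; the free opening is 44 wide in y and about 43 deep behind the bar. It moves with the ring
- ring (a joint): how far the D-ring is pushed back into the load head (m, along the head's +x). 0 = at rest; hard stop at 0.032. It is sprung and damped, and soft: it gives way by 20 mm or so while the gate opens, so the hook must follow it; a push of 8 N takes it to its stop. It moves in no other way, and springs back as the gate snaps shut
- open_weight: bystander: a steel weight of the same size and outline as the snap-hook weight, but with no gate: the side of its hook is an open gap. Origin at the centre of its underside
- eye_weight: bystander: small steel weight, 40 across, with a fixed closed round eye on top, 49 high in all. Origin at the centre of its underside
- solvent: bystander: blue plastic bottle, 56 across, 130 high. Origin at the centre of its underside
- tube_stand: bystander: round blue stand, 90 across, with six capped tubes, 80 high. Origin at the centre of its underside
- tweezers: bystander: steel tweezers lying flat, 125 long, 8 high. Origin under their middle
There are look-alikes about, which are no part of the job. What is shaped like the snap_weight but brown, orange or pink is not meant.

How it is judged:
By the outcome, as a careful person would: the job done as asked, in the order asked, and still so for the second after the job is handed in, with the robot touching nothing.
It also fails if it takes over 72 s, if anything falls off the work surface, if the arm or the gripper's body presses on something with over 40 N, if the wrist force passes 120 N, or if a joint passes its speed limit or range.

ROBOT

A 7-joint arm with a two-finger parallel gripper is mounted at the origin on the work surface. World frame = base frame: x ahead of the robot, y to its left, z up, the work surface at z = 0. Lengths are in m, angles in rad, forces in N, time in s.
With the tool pointing down it reaches from about 0.425 to 0.875 m from the base axis. Payload 4.7 kg.
Tool frame: the origin (TCP) lies at the very end of the fingers, on their centre line; the grasp point (between the pads) lies 19 mm behind it; z points along the fingers, y is the line along which they close (so a half turn about z gives the same grasp; the last joint's range is limited). The gripper opens to 87 mm and grips with 3 to 60 N. Pads are 19 mm wide; open, the fingers measure 117 mm over their backs; the gripper's body (75 mm by 190 mm) begins 51 mm behind the grasp point.
Start: joints at [1.128, 0.321, -0.07, 1.45, 0.023, 1.371, -0.057], TCP at [0.287, -0.583, 0.223] pointing down, gripper open.
Joint ranges: [-2.86, 2.86], [-0.3, 2.09], [-1.38, 1.24], [0.06, 2.45], [-1.56, 4.7], [0.09, 2.05], [-2.69, 2.69]. Speed limits (rad/s): [2.57, 2.57, 3.14, 3.14, 3.14, 3.14, 3.14].

INTERFACE

Orientations are given as a rotation vector (axis times angle).
In Python, from bench import ctrl gives the robot as it stands.
- The arm moves only by the shell command python3 -m jog 'ROWS' [FORCE]. ROWS is JSON, a list that holds one entry, the list of rows, each a list of 7 numbers: the shift along the tool's x, y, z in mm, then the turn, a rotation vector about the tool's x, y, z in degrees, then the finger opening in mm, from 0 to 87. A call has 1 to 10 rows; each row is the pose to reach, as a shift and turn from the pose commanded when the call began, along the tool's axes at that moment; what a row does not reach only later rows make up. A row lasts 1/10 s, in which the tool goes at most 50 mm and 8.59 degrees, less where a joint would pass 70% of its speed; a pose out of reach is approached as far as the arm can. A call with a gripper value outside its range is refused whole. The fingers move at their own pace and stop on an object; FORCE is the grip in N (left out, the last holds). Time passes only in rows, so rows that repeat a pose let the fingers close. It gives the time, the measured TCP pose, the force, the opening and the grip force at its end, in the units of the state.
- ctrl.get_state(): the state, without advancing time (a new reading comes with each control period).
- ctrl.get_image(name): name is "scene" or "top"; returns a dict with "image" (480x640x3 uint8, red, green, blue), "depth" (480x640 float32, m along the optical axis (not along the pixel's ray), 0 where there is no reading), "fov_y" (degrees; the focal length in pixels is half the picture's height over the tangent of half this angle, whatever the lens; pixels are square), "cx", "cy" (the principal point, pixels), "rvec" (rotation vector, rad) and "tvec" (3), from world to camera coordinates, as OpenCV has them. Camera axes: x right, y down, z forward; pixel columns grow to the right and rows downward; lengths in m; the calibration is good to about 2 mm. A picture is of the moment at which its call begins.
- ctrl.close_job(): hands the job in; it is judged then, once.
The state is a dict: "time": time; "joint_positions": joint angles; "qd": joint speeds; "joint_torque": joint torques, N m; "position": TCP position; "tool_rot": TCP orientation; "ft_force": force on the tool from outside, world axes, zero at the start; "torque": the same for the moment, N m; "grip_width": opening from 0.0 (shut) to 1.0 (fully open); "grip_force": force on a finger pad.
Only numpy, scipy, OpenCV 4.12 (cv2) and the standard library are available. Lean on these libraries where they do the work, as an engineer would, in place of code of your own. Each camera call takes 0.05 s, during which the arm holds its last target. There are 200 camera calls.

## Working session

There is one attempt and no reset: what is moved stays moved. The work goes in short steps, Python scripts to look and compute and a shell command to move; the robot and the scene stay as the last step left them, time stands still between calls to the robot, and variables do not carry over. Pictures are saved under pics/ and viewed, at most 13 in all, crops included, and the job is handed in when it is done.

```bash
mkdir -p pics; cat > h.py <<'E'
import numpy as np, cv2
from bench import ctrl
def cam(name):
    d=ctrl.get_image(name); f=240/np.tan(np.radians(d["fov_y"])/2)
    R=cv2.Rodrigues(np.array(d["rvec"],float))[0]; t=np.array(d["tvec"],float)
    return d,f,R,t
def ray(c,u,v):
    d,f,R,t=c; o=-R.T@t; r=R.T@np.array([(u-d["cx"])/f,(v-d["cy"])/f,1]); return o,r
def onplane(c,u,v,z):
    o,r=ray(c,u,v); return o+r*(z-o[2])/r[2]
def cloud(c):
    d,f,R,t=c; v,u=np.mgrid[:480,:640]; D=d["depth"]
    P=np.stack([(u-d["cx"])/f*D,(v-d["cy"])/f*D,D],-1)
    W=(P-t)@R; W[D==0]=np.nan; return W
def proj(c,p):
    d,f,R,t=c; q=R@np.array(p)+t; return d["cx"]+f*q[0]/q[2], d["cy"]+f*q[1]/q[2]
E
python3 - <<'E'
from h import *
for n in("scene","top"):
    c=cam(n); cv2.imwrite(f"pics/{n}0.png",c[0]["image"][:,:,::-1]); d=c[0]
    np.savez(f"{n}0.npz",**{k:d[k] for k in d}); print(n,d["fov_y"],d["cx"],d["cy"],-c[2].T@c[3],c[2][2])
s=ctrl.get_state(); print({k:np.round(v,3) for k,v in s.items()})
E
```

```text
scene 53.100289224754086 321.5864491883071 239.39594478912025 [ 0.90133681 -0.51235219  0.83228486] [-0.3684765   0.58217674 -0.72477259]
top 49.211270557109344 326.00471291928466 247.86872069055073 [0.34844179 0.03577228 1.18717056] [ 0.15674714 -0.01212646 -0.98756432]
{'time': np.float64(0.1), 'joint_positions': array([ 1.128,  0.322, -0.07 ,  1.452,  0.023,  1.371, -0.057]), 'qd': array([ 0.002, -0.002,  0.   , -0.003, -0.001,  0.001, -0.   ]), 'joint_torque': array([-0.0000e+00, -4.9257e+01, -4.0600e-01, -3.1340e+01, -6.4000e-02,
        4.0000e-02,  0.0000e+00]), 'position': array([ 0.286, -0.583,  0.222]), 'tool_rot': array([-3.058e+00, -7.110e-01,  1.000e-03]), 'ft_force': array([-0.211,  0.102,  0.397]), 'torque': array([0.001, 0.002, 0.021]), 'grip_force': np.float64(0.0), 'grip_width': np.float64(1.001)}
```

View pics/scene0.png

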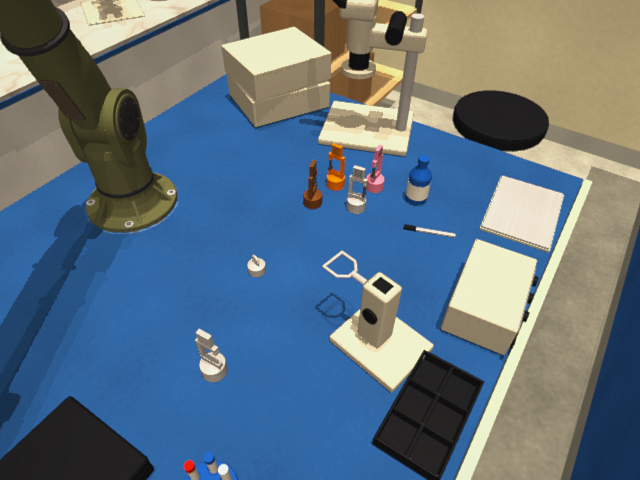

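View pics/top0.png

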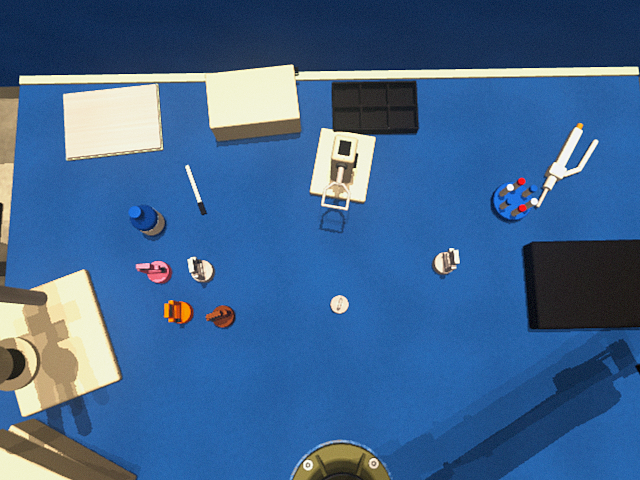

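The scene view shows two bare-steel hook weights, one at (357,190) beside the coloured ones and one at (210,355). The load head's ring is at (343,265). I'll zoom in on both weights to find the one with the gate.

```bash
python3 - <<'E'
from h import *
s=cv2.imread("pics/scene0.png"); t=cv2.imread("pics/top0.png")
f=lambda i,u,v:cv2.resize(i[v-35:v+35,u-45:u+45],(396,300),interpolation=cv2.INTER_CUBIC)
cv2.imwrite("pics/crop.png",np.vstack([np.hstack([f(s,357,188),f(s,210,355)]),np.hstack([f(t,200,268),f(t,447,262)])]))
E
```

```text
(no output)
```

View pics/crop.png

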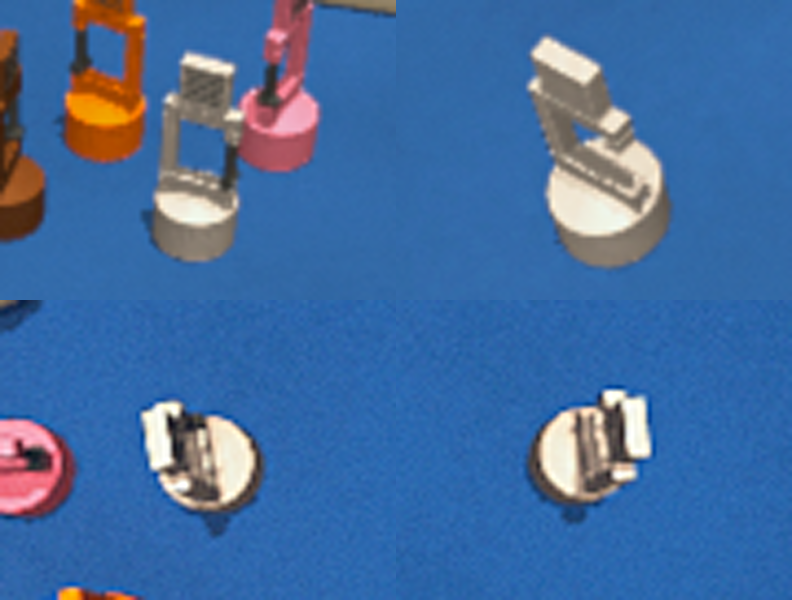

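The weight beside the coloured ones (scene 357,190, top 200,268) has the dark gate rod, on its +x side. The one at top (447,262) has an open gap, so the first is the snap_weight. Next I'll measure its tab and base, the ring bar and the load head.

```bash
cat >> h.py <<'E'
def load(n):
    d=dict(np.load(n)); R=cv2.Rodrigues(d["rvec"].astype(float))[0]
    return d,240/np.tan(np.radians(float(d["fov_y"]))/2),R,d["tvec"].astype(float)
def axis(P):
    m=np.median(P,0); _,s,V=np.linalg.svd(P-P.mean(0),full_matrices=False); return m,P.mean(0),V[0]
E
python3 - <<'E'
from h import *
for n,wu,ru in(("top",(200,268),(336,190)),("scene",(357,188),(343,265))):
    c=load(n+"0.npz"); W=cloud(c); I=c[0]["image"].astype(int)
    v,u=np.mgrid[:480,:640]
    near=(abs(u-wu[0])<35)&(abs(v-wu[1])<35)
    sat=I.max(2)-I.min(2); steel=sat<45
    blue=(I[...,2]-I[...,0])>40
    m=near&~blue&steel
    for lo,hi in((.118,.14),(.085,.118),(.02,.034)):
        k=m&(W[...,2]>lo)&(W[...,2]<hi)
        if k.sum()<5: print(n,lo,k.sum());continue
        P=W[k]; a=axis(P[:,:2]); e=(P[:,:2]-a[1])@a[2]
        print(n,"wt",lo,k.sum(),P.mean(0).round(4),P.min(0).round(3),P.max(0).round(3),"ax",a[2].round(3),"ext",np.ptp(e).round(4),P[:,2].max().round(4))
    near=(abs(u-ru[0])<70)&(abs(v-ru[1])<90)&~blue
    for lo,hi in((.140,.158),(.168,.185),(.012,.028)):
        k=near&(W[...,2]>lo)&(W[...,2]<hi); P=W[k]
        if len(P)<5: print(n,"head",lo,len(P));continue
        r=cv2.minAreaRect((P[:,:2]*1000).astype(np.float32))
        print(n,"head",lo,k.sum(),P.mean(0).round(4),P.min(0).round(3),P.max(0).round(3),"rect",np.round(r[0],1),np.round(r[1],1),round(r[2],1))
E
```

```text
top wt 0.118 83 [0.4875 0.297  0.1274] [0.474 0.29  0.118] [0.501 0.305 0.133] ax [-0.982 -0.189] ext 0.0277 0.1326
top wt 0.085 77 [0.4847 0.2942 0.1011] [0.466 0.29  0.085] [0.508 0.305 0.117] ax [-0.993 -0.119] ext 0.0428 0.1167
top wt 0.02 93 [0.4839 0.2869 0.0297] [0.419 0.274 0.02 ] [0.51  0.379 0.034] ax [ 0.048 -0.999] ext 0.104 0.034
top head 0.14 390 [ 0.639  -0.0041  0.1527] [ 0.592 -0.038  0.141] [0.698 0.031 0.158] rect [644.2  -5.2] [55.7 99.4] 78.5
top head 0.168 603 [ 0.7114 -0.0187  0.175 ] [ 0.684 -0.045  0.168] [0.742 0.007 0.182] rect [712.7 -18.8] [47.6 54.8] 78.5
top head 0.012 3152 [ 0.7489 -0.0308  0.0203] [ 0.64  -0.174  0.012] [0.885 0.153 0.028] rect [756.9 -40.5] [237.  327.3] 20.9
scene wt 0.118 70 [0.4902 0.2953 0.1254] [0.476 0.287 0.119] [0.504 0.305 0.132] ax [0.989 0.149] ext 0.0285 0.1316
scene wt 0.085 170 [0.4862 0.3015 0.1005] [0.376 0.289 0.085] [0.513 0.414 0.118] ax [ 0.759 -0.651] ext 0.1335 0.1177
scene wt 0.02 149 [0.4942 0.2868 0.029 ] [0.466 0.272 0.02 ] [0.514 0.408 0.034] ax [ 0.009 -1.   ] ext 0.1361 0.0339
scene head 0.14 572 [ 0.6671 -0.0167  0.1512] [ 0.594 -0.047  0.14 ] [0.745 0.031 0.158] rect [669.7  -9.3] [ 58.2 148.4] 79.3
scene head 0.168 704 [ 0.7166 -0.0227  0.1746] [ 0.685 -0.046  0.168] [0.745 0.008 0.18 ] rect [714.9 -20.1] [48.4 55.2] 79.2
scene head 0.012 2254 [0.6756 0.0264 0.02  ] [ 0.37  -0.081  0.012] [0.796 0.399 0.028] rect [568.4 140.2] [274.8 515. ] 25.7
```

```bash
cat >> h.py <<'E'
from scipy.spatial.transform import Rotation as Ro
def rel(*targets):
    "targets (x,y,z,yaw of tool x in deg, tool down) -> shift mm and turn deg in present tool axes"
    s=ctrl.get_state(); R=Ro.from_rotvec(s["tool_rot"]); p=np.array(s["position"])
    for x,y,z,a in targets:
        T=Ro.from_euler('z',a,degrees=True)*Ro.from_euler('x',180,degrees=True)
        print((R.inv().apply(np.array([x,y,z])-p)*1000).round(1),np.degrees((R.inv()*T).as_rotvec()).round(2))
E
python3 - <<'E'
from h import *
c=load("top0.npz");cs=load("scene0.npz")
for n,c,wu in(("top",c,(200,268)),("scene",cs,(357,188))):
    W=cloud(c); I=c[0]["image"].astype(int); v,u=np.mgrid[:480,:640]
    g=(abs(u-wu[0])<28)&(abs(v-wu[1])<32)&((I[...,2]-I[...,0])<40)&((I.max(2)-I.min(2))<60)
    P=W[g&(W[...,2]>.1255)]; r=cv2.minAreaRect((P[:,:2]*1000).astype(np.float32))
    print(n,"tabtop",len(P),P.mean(0).round(4),P[:,2].std().round(4),np.round(r[0],1),np.round(r[1],1),r[2])
    # foot: blob outline, points at top-rim plane
    k=g&(W[...,2]>.024)&(W[...,2]<.034)&(abs(W[...,0]-.487)<.03)&(abs(W[...,1]-.293)<.03)
    Q=W[k][:,:2]*1000; (cx,cy),rad=cv2.minEnclosingCircle(Q.astype(np.float32)); print(" foot",len(Q),cx,cy,rad)
    k=g&(W[...,2]>.09)&(abs(W[...,1]-.294)<.02)&(abs(W[...,0]-.487)<.03); a=axis(W[k][:,:2]); print(" frame yaw",np.degrees(np.arctan(a[2][1]/a[2][0])),a[1])
rel((.47,-.25,.22,9),(.47,.1,.22,9),(.488,.296,.2,9))
E
```

```text
top tabtop 70 [0.4871 0.2972 0.1283] 0.0017 [487.3 297.8] [27.7 11.1] 11.869516372680664
 foot 117 486.89093017578125 297.25286865234375 23.668455123901367
 frame yaw 8.495720182258276 [0.48632793 0.29580196]
scene tabtop 41 [0.4903 0.2962 0.1281] 0.0013 [489.5 296.9] [28.2 16.3] 7.082315921783447
 foot 125 489.7925720214844 296.1070861816406 24.199459075927734
 frame yaw 12.104019840807096 [0.4905189  0.29501454]
[ 311.6 -217.8    1.9] [-0.1   0.02 17.17]
[ 466.  -531.9    2.5] [-0.1   0.02 17.17]
[ 568.6 -699.8   22.7] [-0.1   0.02 17.17]
```

```bash
python3 -m jog '[[[40,-28,0,0,0,2,60],[80,-56,0,0,0,4,50],[120,-84,0,0,0,7,45],[160,-112,0,0,0,10,45],[200,-140,0,0,0,13,45],[240,-168,0,0,0,16.3,45],[280,-196,0,0,0,16.3,45],[312,-218,0,0,0,16.3,45],[330,-255,0,0,0,16.3,45],[348,-292,0,0,0,16.3,45]]]' 10
python3 -c "
from h import *
rel((.47,.1,.22,9.8),(.4884,.2972,.20,9.8),(.4884,.2972,.101,9.8))"
```

```text
time: 1.1
position: [0.4702, -0.1659, 0.222]
tool_rot: [-3.129, -0.271, 0.001]
ft_force: [0.7, -0.1, 0.8]
grip_width: 0.515
grip_force: 0.0
[  45.6 -261.9    2.1] [-0.03  0.04  0.11]
[  97.7 -453.    22.2] [-0.03  0.04  0.11]
[  97.7 -453.   121.2] [-0.03  0.04  0.11]
```

```bash
python3 -m jog '[[[8,-44,0,0,0,0,45],[16,-88,0,0,0,0,45],[24,-132,0,0,0,0,45],[32,-176,0,0,0,0,45],[40,-220,0,0,0,0,45],[52,-265,2,0,0,0,45],[64,-310,5,0,0,0,45],[77,-358,10,0,0,0,45],[90,-408,16,0,0,0,45],[97.7,-440,22,0,0,0,45]]]'
python3 -m jog '[[[0,-13,0,0,0,0,45],[0,-13,0,0,0,0,45],[0,-13,0,0,0,0,45]]]'
python3 -c "
from h import *
c=cam('scene');cv2.imwrite('pics/s1.png',cv2.resize(c[0]['image'][100:280,240:480,::-1],(800,600)))
rel((.4884,.2972,.14,9.8),(.4884,.2972,.101,9.8))"
```

```text
time: 2.1
position: [0.4902, 0.286, 0.2003]
tool_rot: [-3.128, -0.274, 0.0]
ft_force: [0.5, 0.4, 0.5]
grip_width: 0.519
grip_force: 0.0
time: 2.4
position: [0.4891, 0.2936, 0.2003]
tool_rot: [3.128, 0.268, -0.0]
ft_force: [-0.7, 0.7, 0.6]
grip_width: 0.515
grip_force: 0.0
[-0.4 -4.5 60.5] [ 0.11 -0.   -0.08]
[-0.4 -4.6 99.5] [ 0.11 -0.   -0.08]
```

View pics/s1.png

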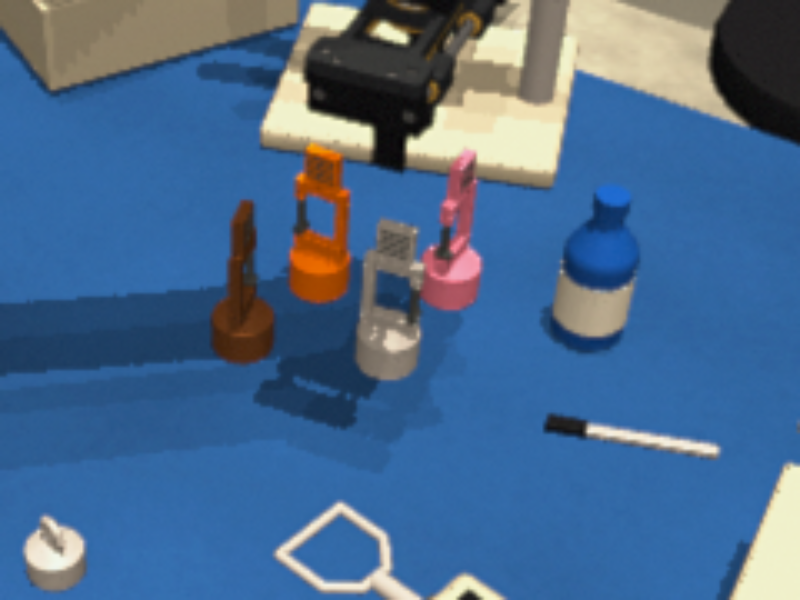

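```bash
python3 -m jog '[[[0,-4,30,0,0,0,45],[0,-4,30,0,0,0,45],[0,-4,30,0,0,0,45]]]'
python3 -c "
from h import *
rel((.4884,.2972,.101,9.8))"
```

```text
time: 2.75
position: [0.4885, 0.2972, 0.1707]
tool_rot: [3.129, 0.267, -0.001]
ft_force: [-0.0, -0.5, 0.3]
grip_width: 0.514
grip_force: 0.0
[-0.  -0.1 69.7] [ 0.08  0.04 -0.06]
```

```bash
python3 -m jog '[[[0,0,20,0,0,0,45],[0,0,40,0,0,0,45],[0,0,55,0,0,0,45],[0,0,65,0,0,0,45],[0,0,69.5,0,0,0,45],[0,0,69.5,0,0,0,45],[0,0,69.5,0,0,0,30],[0,0,69.5,0,0,0,20],[0,0,69.5,0,0,0,14],[0,0,69.5,0,0,0,12]]]' 10
python3 -m jog '[[[0,0,0,0,0,0,8],[0,0,0,0,0,0,5],[0,0,0,0,0,0,5],[0,0,0,0,0,0,5],[0,0,0,0,0,0,5]]]' 45
```

```text
time: 3.75
position: [0.4883, 0.2993, 0.1014]
tool_rot: [-3.13, -0.27, -0.001]
ft_force: [-0.2, 0.2, 1.0]
grip_width: 0.241
grip_force: 0.0
time: 4.25
position: [0.4882, 0.299, 0.1011]
tool_rot: [3.13, 0.27, 0.0]
ft_force: [-0.9, -0.8, 1.3]
grip_width: 0.108
grip_force: 45.0
```

```bash
python3 -m jog '[[[0,0,-8,0,0,0,5],[0,0,-20,0,0,0,5],[0,0,-40,0,0,0,5],[0,0,-60,0,0,0,5],[0,0,-75,0,0,0,5],[0,0,-80,0,0,0,5],[0,0,-80,0,0,0,5],[0,0,-80,0,0,0,5]]]'
python3 -c "
from h import *
rel((.5396,.0146,.180,-11.1))"
```

```text
time: 5.05
position: [0.4877, 0.2987, 0.1802]
tool_rot: [3.129, 0.27, -0.002]
ft_force: [-0.2, -0.5, -3.8]
grip_width: 0.109
grip_force: 45.0
[  2.5 288.8   0.4] [ 0.05  0.07 20.97]
```

```bash
python3 -m jog '[[[0,5,0,0,0,0,5],[0,15,0,0,0,1,5],[0,30,0,0,0,3,5],[0,55,0,0,0,5,5],[0,85,0,0,0,7,5],[0,115,0,0,0,9,5],[1,145,0,0,0,11,5],[1,175,0,0,0,13,5],[1,200,0,0,0,15,5],[2,225,0,0,0,17,5]]]'
python3 -m jog '[[[0,20,0,0,0,1.5,5],[0,36,0,0,0,2.5,5],[0,48,0,0,0,3.4,5],[0,56,0,0,0,3.9,5],[0,62,0,0,0,4,5],[0,64,0,0,0,4,5],[0,64,0,0,0,4,5],[0,64,0,0,0,4,5]]]'
python3 -c "
from h import *
rel((.5396,.0146,.180,-11.1))
s=ctrl.get_state();print(s['position'],s['ft_force'])
for n in('scene','top'):
    c=cam(n);cv2.imwrite(f'pics/{n}2.png',c[0]['image'][:,:,::-1]); np.savez(n+'2.npz',**c[0])
a=cv2.imread('pics/scene2.png')[180:340,230:430];b=cv2.imread('pics/top2.png')[130:250,265:415]
cv2.imwrite('pics/both2.png',np.hstack([cv2.resize(a,(400,320)),cv2.resize(b,(400,320))]))"
```

```text
time: 6.05
position: [0.5286, 0.0754, 0.181]
tool_rot: [3.135, -0.202, -0.0]
ft_force: [-0.0, -0.1, -3.6]
grip_width: 0.112
grip_force: 45.0
time: 6.85
position: [0.5208, 0.0152, 0.1811]
tool_rot: [-3.127, 0.303, -0.0]
ft_force: [-0.8, -0.2, -3.5]
grip_width: 0.108
grip_force: 45.0
[18.6 -3.   1.1] [-0.02 -0.    0.05]
[0.52075508 0.01519059 0.18105423] [-0.81037273 -0.17176134 -3.4793441 ]
```

View pics/both2.png

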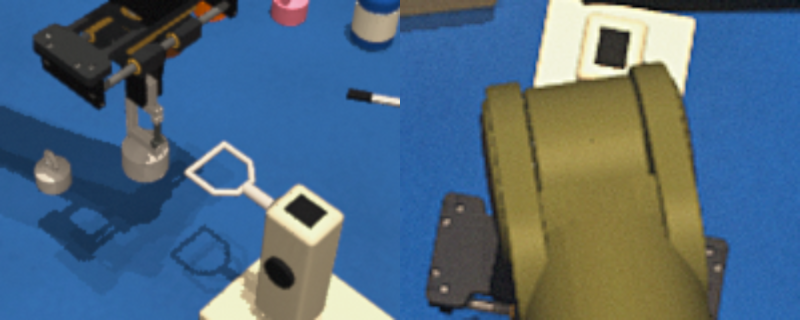

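The scene view shows the weight held upright with its gate facing the ring, which is about 55 mm ahead. I'll measure the hook against the ring in this one view.

```bash
python3 - <<'E'
from h import *
c=load("scene2.npz"); W=cloud(c); I=c[0]["image"].astype(int); p=np.array([.5208,.0152]); 
blue=(I[...,2]-I[...,0])>40; hx=np.array([.981,-.1925]); hy=np.array([.1925,.981])
D=(W[...,:2]-p); X=D@hx*1000; Y=D@hy*1000; Z=W[...,2]*1000
def st(n,k):
    print(n,k.sum(),"X",np.percentile(X[k],[2,50,98]).round(1),"Y",np.percentile(Y[k],[2,50,98]).round(1),"Z",np.percentile(Z[k],[2,50,98]).round(1))
near=~blue&(abs(X)<32)&(abs(Y)<32)
k=near&(Z>60)&(Z<115); st("foot",k)
k2=k&(Z>106); (cx,cy),r=cv2.minEnclosingCircle(np.stack([X[k2],Y[k2]],1).astype(np.float32)); print("foot circle",cx,cy,r)
for a,b in((115,127),(127,165),(165,180)): st("frame%d"%a,near&(abs(X)<26)&(abs(Y)<12)&(Z>a)&(Z<b))
k=near&(Z>118)&(Z<178)&(abs(Y)<12); A=axis(np.stack([X[k],Y[k]],1)); print("yaw vs head",np.degrees(np.arctan(A[2][1]/A[2][0])))
k=~blue&(X>55)&(X<84)&(abs(Y)<50)&(Z>135)&(Z<165); st("bar+",k)
for y in range(-24,25,6):
    q=k&(abs(Y-10-y)<3)&(X<84)
    if q.sum(): print(y+10,X[q].min().round(1),np.median(X[q]).round(1),end=' | ')
k=~blue&(X>60)&(X<150)&(abs(Y)<60)&(Z>142)&(Z<158); st("ring",k)
E
```

```text
foot 375 X [-16.5  11.6  25. ] Y [-24.  -13.2  17.1] Z [ 82.3 107.  114.5]
foot circle 2.046056032180786 -1.1907732486724854 23.87417221069336
frame115 114 X [-20.1   3.   22.8] Y [-9.4 -4.2  4.4] Z [115.2 122.6 126.8]
frame127 140 X [-19.9 -13.2  22.8] Y [-6.2 -2.6  4.8] Z [127.3 141.6 164.1]
frame165 63 X [-9.5 17.6 23. ] Y [-6.  -3.2  4.2] Z [165.9 174.9 179.8]
yaw vs head 1.4423829488704947
bar+ 84 X [76.4 80.6 83.6] Y [-23.1   3.4  29.5] Z [148.5 152.1 154.6]
-14 76.8 80.6 | -8 76.1 80.3 | -2 76.6 79.6 | 4 78.8 80.9 | 10 77.7 80.5 | 16 77.4 80.1 | 22 76.0 81.3 | 28 78.7 80.9 | 34 83.2 83.2 | ring 321 X [ 77.7 110.  148.1] Y [-23.6   1.5  30.2] Z [148.4 152.5 156.6]
```

```bash
python3 -m jog '[[[6,-1,0.5,0,0,0,5],[14,-2,1,0,0,0,5],[22,-3,1.5,0,0,0,5],[30,-3.5,1.5,0,0,0,5],[37,-3.5,1.5,0,0,0,5],[43,-3.5,1.5,0,0,0,5],[46,-3.5,1.5,0,0,0,5],[48,-3.5,1.5,0,0,0,5],[48,-3.5,1.5,0,0,0,5],[48,-3.5,1.5,0,0,0,5]]]'
python3 - <<'E'
from h import *
s=ctrl.get_state(); print(s["position"],s["ft_force"])
E
python3 -m jog '[[[1.5,0,0,0,0,0,5],[3,0,0,0,0,0,5],[4.5,0,0,0,0,0,5],[6,0,0,0,0,0,5],[7.5,0,0,0,0,0,5],[9,0,0,0,0,0,5],[10.5,0,0,0,0,0,5],[12,0,0,0,0,0,5],[12,0,0,0,0,0,5],[12,0,0,0,0,0,5]]]'
```

```text
time: 7.95
position: [0.5683, 0.0086, 0.1795]
tool_rot: [3.127, -0.304, -0.0]
ft_force: [-0.4, 0.9, -3.9]
grip_width: 0.109
grip_force: 45.0
[0.56827035 0.00860619 0.17954701] [-0.42770661  0.85078419 -3.90940894]
time: 8.95
position: [0.5801, 0.0062, 0.1794]
tool_rot: [3.127, -0.305, -0.001]
ft_force: [-2.0, -0.2, -3.3]
grip_width: 0.11
grip_force: 45.0
```

```bash
python3 -m jog '[[[1.5,0,0,0,0,0,5],[3,0,0,0,0,0,5],[4.5,0,0,0,0,0,5],[6,0,0,0,0,0,5],[7.5,0,0,0,0,0,5],[9,0,0,0,0,0,5],[10,0,0,0,0,0,5],[10,0,0,0,0,0,5],[10,0,0,0,0,0,5]]]'
python3 - <<'E'
from h import *
c=cam("scene"); np.savez("scene3.npz",**c[0]); cv2.imwrite("pics/s3.png",cv2.resize(c[0]["image"][190:330,250:430,::-1],(771,600)))
W=cloud(c); I=c[0]["image"].astype(int); p=np.array([.5208,.0152]); hx=np.array([.981,-.1925]); hy=np.array([.1925,.981])
D=W[...,:2]-p; X=D@hx*1000; Y=D@hy*1000; Z=W[...,2]*1000; blue=(I[...,2]-I[...,0])>40
k=~blue&(X>55)&(X<150)&(Z>145)&(Z<157)&(Y<45)&(Y>12)
for y in range(12,32,4):
    q=k&(abs(Y-y)<2); print(y,q.sum(),np.sort(X[q])[:4].round(1))
E
```

```text
time: 9.85
position: [0.5899, 0.0043, 0.1793]
tool_rot: [3.127, -0.305, -0.001]
ft_force: [-3.5, -0.4, -3.1]
grip_width: 0.107
grip_force: 45.0
12 6 [ 90.6  93.1  93.9 140.1]
16 15 [90.7 91.1 92.4 93.6]
20 10 [90.1 90.6 92.1 92.5]
24 14 [91.6 91.6 93.9 99.2]
28 44 [91.  91.3 92.  92.8]
```

View pics/s3.png

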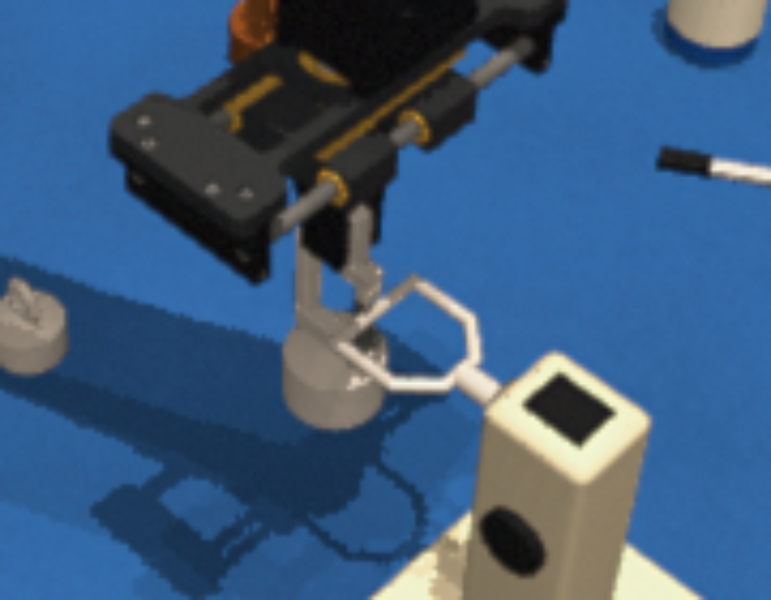

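```bash
cat > look.py <<'E'
from h import *
import sys
s=ctrl.get_state(); print(s["position"].round(4),s["ft_force"].round(2),"travel",((s["position"][:2]-[.5208,.0152])@[.981,-.1925]*1000).round(1))
c=cam("scene"); cv2.imwrite(f"pics/{sys.argv[1]}.png",cv2.resize(c[0]["image"][190:330,250:430,::-1],(771,600)))
W=cloud(c); I=c[0]["image"].astype(int); p=np.array([.5208,.0152]); hx=np.array([.981,-.1925]); hy=np.array([.1925,.981])
D=W[...,:2]-p; X=D@hx*1000; Y=D@hy*1000; Z=W[...,2]*1000; blue=(I[...,2]-I[...,0])>40
k=~blue&(X>60)&(X<150)&(Z>145)&(Z<157)&(Y<32)&(Y>14)
m=[np.sort(X[k&(abs(Y-y)<2)])[0] for y in (16,20,24,28)]
ring=np.median(m)-77.2; print("ring ~",ring.round(1),"bar at weight x ~",(79.5+ring-1.5-((s["position"][:2]-p)@hx*1000)).round(1))
E
python3 -m jog '[[[1.5,0,0,0,0,0,5],[3,0,0,0,0,0,5],[4.5,0,0,0,0,0,5],[6,0,0,0,0,0,5],[7.5,0,0,0,0,0,5],[9,0,0,0,0,0,5],[10,0,0,0,0,0,5],[10,0,0,0,0,0,5],[10,0,0,0,0,0,5]]]'
python3 look.py s4
```

```text
time: 10.8
position: [0.5998, 0.0023, 0.1795]
tool_rot: [3.127, -0.305, -0.0]
ft_force: [-5.0, -0.3, -4.0]
grip_width: 0.109
grip_force: 45.0
[0.5998 0.0023 0.1795] [-4.98 -0.29 -3.97] travel 80.0
ring ~ 18.1 bar at weight x ~ 16.1
```

```bash
python3 -m jog '[[[1.5,0,0,0,0,0,5],[3,0,0,0,0,0,5],[4.5,0,0,0,0,0,5],[6,0,0,0,0,0,5],[7.5,0,0,0,0,0,5],[9,0,0,0,0,0,5],[10.5,0,0,0,0,0,5],[12,0,0,0,0,0,5],[12,0,0,0,0,0,5],[12,0,0,0,0,0,5]]]'
python3 look.py s5
```

```text
time: 11.85
position: [0.6108, 0.0004, 0.1792]
tool_rot: [-3.127, 0.304, 0.003]
ft_force: [-6.8, 0.8, -4.6]
grip_width: 0.108
grip_force: 45.0
[6.108e-01 4.000e-04 1.792e-01] [-6.79  0.8  -4.59] travel 91.1
ring ~ 25.9 bar at weight x ~ 12.8
```

View pics/s5.png

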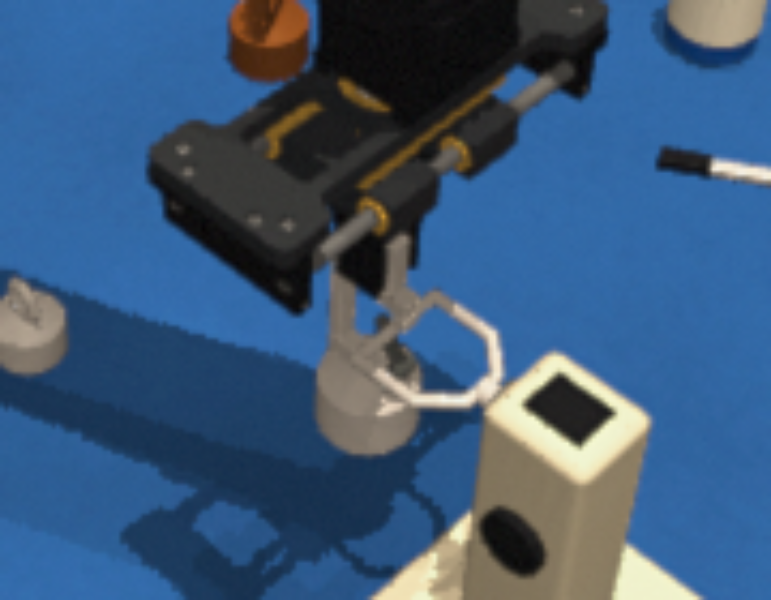

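```bash
python3 -m jog '[[[0,0,1,0,0,0,5],[0,0,2,0,0,0,5],[0,0,2,0,0,0,5],[0,0,2,0,0,0,5]]]'
python3 look.py s6
python3 -m jog '[[[0.7,0,0,0,0,0,5],[1.4,0,0,0,0,0,5],[2,0,0,0,0,0,5],[2,0,0,0,0,0,5],[2,0,0,0,0,0,5]]]'
python3 look.py s7; python3 look.py s7b
```

```text
time: 12.3
position: [0.6109, 0.0005, 0.177]
tool_rot: [-3.127, 0.304, 0.003]
ft_force: [-4.7, 1.2, -3.7]
grip_width: 0.111
grip_force: 45.0
[6.109e-01 5.000e-04 1.770e-01] [-4.71  1.15 -3.72] travel 91.2
ring ~ 24.5 bar at weight x ~ 11.3
time: 12.85
position: [0.6127, 0.0001, 0.1769]
tool_rot: [-3.127, 0.304, 0.003]
ft_force: [-6.2, 1.5, -4.5]
grip_width: 0.113
grip_force: 45.0
[6.127e-01 1.000e-04 1.769e-01] [-6.24  1.53 -4.47] travel 93.1
ring ~ 23.9 bar at weight x ~ 8.8
[0.6127 0.     0.1769] [-4.98  1.48 -3.99] travel 93.1
ring ~ 24.0 bar at weight x ~ 8.9
```

```bash
python3 -m jog '[[[1,0,0,0,0,0,5],[2,0,0,0,0,0,5],[2.5,0,0,0,0,0,5],[2.5,0,0,0,0,0,5],[2.5,0,1,0,0,0,5],[2.5,0,2,0,0,0,5],[2.5,0,3,0,0,0,5],[2.5,0,4,0,0,0,5],[2.5,0,4,0,0,0,5]]]'
python3 look.py s8
python3 -m jog '[[[0,0,1,0,0,0,5],[0,0,2,0,0,0,5],[0,0,3,0,0,0,5],[0,0,4,0,0,0,5],[0,0,5,0,0,0,5],[0,0,5.5,0,0,0,5],[0,0,5.5,0,0,0,5],[0,0,5.5,0,0,0,5]]]'
python3 look.py s9
```

```text
time: 13.85
position: [0.6164, -0.0009, 0.1738]
tool_rot: [-3.127, 0.305, -0.001]
ft_force: [-1.6, 2.0, -2.5]
grip_width: 0.11
grip_force: 45.0
[ 0.6164 -0.0009  0.1738] [-1.56  1.97 -2.48] travel 96.9
ring ~ 35.1 bar at weight x ~ 16.2
time: 14.7
position: [0.616, -0.0009, 0.1679]
tool_rot: [3.127, -0.305, -0.0]
ft_force: [-1.9, 1.2, -2.9]
grip_width: 0.112
grip_force: 45.0
[ 0.616  -0.0009  0.1679] [-1.89  1.23 -2.92] travel 96.5
ring ~ 35.2 bar at weight x ~ 16.7
```

View pics/s9.png

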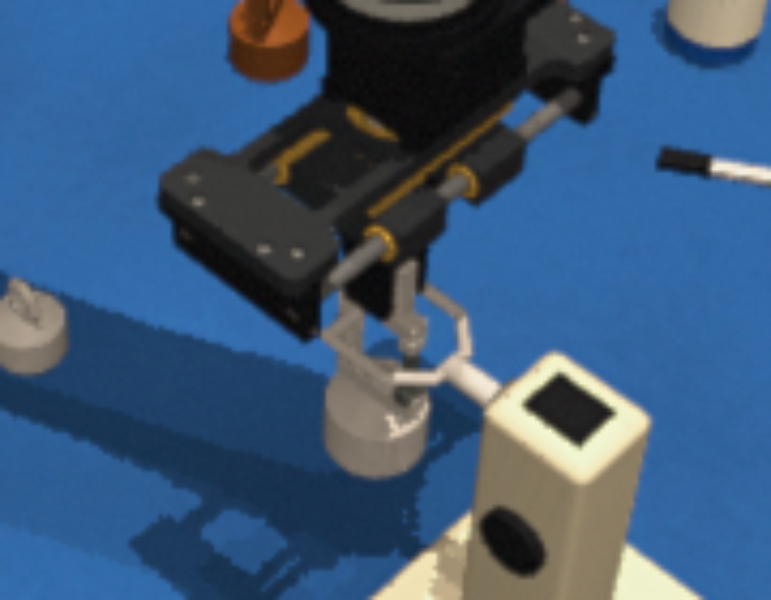

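```bash
python3 -m jog '[[[-1.5,0,0,0,0,0,5],[-3.5,0,0,0,0,0,5],[-6,0,0,0,0,0,5],[-8.5,0,0,0,0,0,5],[-11,0,0,0,0,0,5],[-13.5,0,0,0,0,0,5],[-16,0,0,0,0,0,5],[-18,0,0,0,0,0,5],[-18,0,0,0,0,0,5],[-18,0,0,0,0,0,5]]]'
python3 -m jog '[[[0,0,0.5,0,0,0,5],[0,0,1,0,0,0,5],[0,0,1.5,0,0,0,5],[0,0,1.5,0,0,0,5],[0,0,1.5,0,0,0,5]]]'
python3 look.py s10
```

```text
time: 15.75
position: [0.5985, 0.0026, 0.1681]
tool_rot: [3.127, -0.305, 0.0]
ft_force: [0.1, -0.5, -3.1]
grip_width: 0.114
grip_force: 45.0
time: 16.25
position: [0.5984, 0.0026, 0.1665]
tool_rot: [3.127, -0.305, -0.0]
ft_force: [-0.5, -1.1, -3.0]
grip_width: 0.11
grip_force: 45.0
[0.5984 0.0026 0.1665] [-0.51 -1.11 -3.04] travel 78.6
ring ~ 8.5 bar at weight x ~ 7.9
```

View pics/s10.png

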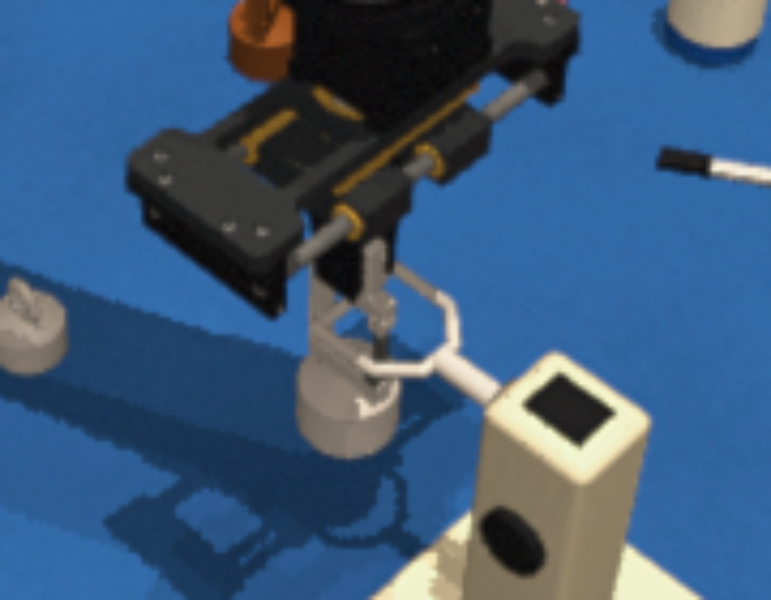

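```bash
python3 -m jog '[[[0,0,0.5,0,0,0,5],[0,0,1,0,0,0,5],[0,0,1,0,0,0,5]]]'
python3 -m jog '[[[0,0,0.5,0,0,0,5],[0,0,0.7,0,0,0,5],[0,0,0.7,0,0,0,5]]]'
python3 -m jog '[[[0,0,0.5,0,0,0,5],[0,0,0.7,0,0,0,5],[0,0,0.7,0,0,0,5]]]'
```

```text
time: 16.6
position: [0.5986, 0.0026, 0.1659]
tool_rot: [3.127, -0.305, 0.001]
ft_force: [0.1, -0.1, -1.8]
grip_width: 0.111
grip_force: 45.0
time: 16.9
position: [0.599, 0.0026, 0.1656]
tool_rot: [3.127, -0.305, 0.002]
ft_force: [-1.2, -0.1, 2.2]
grip_width: 0.109
grip_force: 45.0
time: 17.2
position: [0.5993, 0.0025, 0.1654]
tool_rot: [3.127, -0.305, 0.004]
ft_force: [-1.5, 0.3, 4.4]
grip_width: 0.117
grip_force: 45.0
```

```bash
python3 -m jog '[[[0,0,-0.5,0,0,0,5],[0,0,-0.9,0,0,0,5],[0,0,-0.9,0,0,0,5],[0,0,-0.9,0,0,0,5]]]' 20
python3 -m jog '[[[0,0,0,0,0,0,5],[0,0,0,0,0,0,9],[0,0,0,0,0,0,10],[0,0,0,0,0,0,11],[0,0,0,0,0,0,13],[0,0,0,0,0,0,16],[0,0,0,0,0,0,20],[0,0,0,0,0,0,24],[0,0,0,0,0,0,24],[0,0,0,0,0,0,24]]]' 5
python3 look.py s11
```

```text
time: 17.6
position: [0.5987, 0.0026, 0.1654]
tool_rot: [3.127, -0.305, 0.001]
ft_force: [-0.3, -0.2, 5.4]
grip_width: 0.114
grip_force: 20.0
time: 18.6
position: [0.5984, 0.0026, 0.165]
tool_rot: [3.127, -0.305, 0.0]
ft_force: [0.1, 0.6, 0.1]
grip_width: 0.273
grip_force: 0.0
[0.5984 0.0026 0.165 ] [0.11 0.62 0.07] travel 78.6
ring ~ 23.4 bar at weight x ~ 22.8
```

View pics/s11.png

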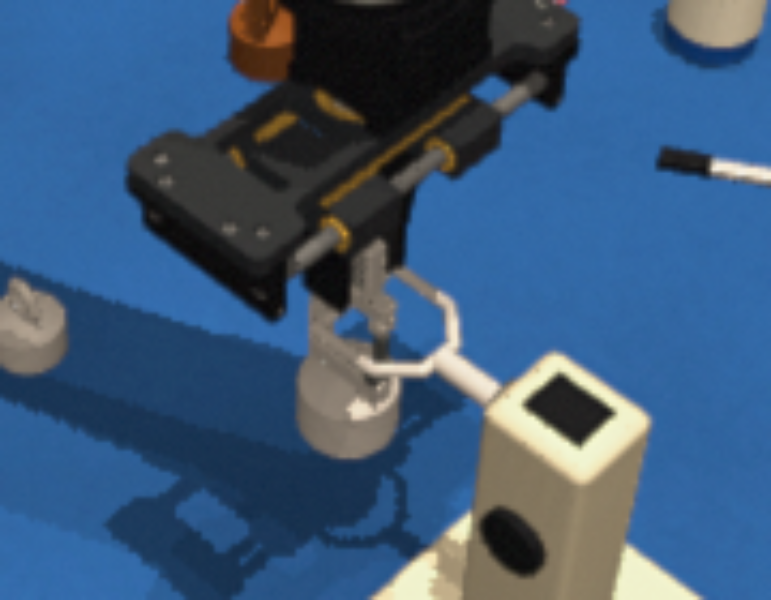

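The fingers are open and clear of the tab. The weight hangs upright on the bar by itself, with the gate shut (rod at (378,345)). Now I'll lift straight up, back away and let it settle.

```bash
python3 -m jog '[[[0,0,-5,0,0,0,26],[0,0,-12,0,0,0,26],[0,0,-22,0,0,0,26],[0,0,-35,0,0,0,26],[0,0,-50,0,0,0,26],[0,0,-65,0,0,0,26],[0,0,-80,0,0,0,26],[0,0,-95,0,0,0,26],[0,0,-100,0,0,0,26],[0,0,-100,0,0,0,26]]]'
python3 -m jog '[[[-20,0,0,0,0,0,26],[-45,0,0,0,0,0,26],[-70,0,0,0,0,0,26],[-95,0,0,0,0,0,26],[-100,0,0,0,0,0,26],[-100,0,0,0,0,0,26],[-100,0,0,0,0,0,26],[-100,0,0,0,0,0,26],[-100,0,0,0,0,0,26],[-100,0,0,0,0,0,26]]]'
python3 -m jog '[[[0,0,0,0,0,0,26],[0,0,0,0,0,0,26],[0,0,0,0,0,0,26],[0,0,0,0,0,0,26],[0,0,0,0,0,0,26],[0,0,0,0,0,0,26],[0,0,0,0,0,0,26],[0,0,0,0,0,0,26],[0,0,0,0,0,0,26],[0,0,0,0,0,0,26]]]'
python3 - <<'E'
from h import *
a=cam("scene")[0]["image"]
for i in range(4): b=cam("scene")[0]["image"]
d=np.abs(a.astype(int)-b)[190:330,270:430].max(2); print("diff",d.mean(),(d>40).sum())
cv2.imwrite("pics/s12.png",cv2.resize(b[190:330,250:430,::-1],(771,600)))
E
```

```text
time: 19.65
position: [0.5989, 0.0027, 0.2662]
tool_rot: [3.127, -0.304, 0.003]
ft_force: [-0.1, -1.4, -0.3]
grip_width: 0.301
grip_force: 0.0
time: 20.65
position: [0.5006, 0.0219, 0.2647]
tool_rot: [-3.126, 0.305, 0.001]
ft_force: [0.4, -0.0, 0.3]
grip_width: 0.298
grip_force: 0.0
time: 21.65
position: [0.5003, 0.0219, 0.265]
tool_rot: [3.127, -0.305, 0.0]
ft_force: [0.9, 0.7, -0.3]
grip_width: 0.3
grip_force: 0.0
diff 1.5266964285714286 0
```

View pics/s12.png

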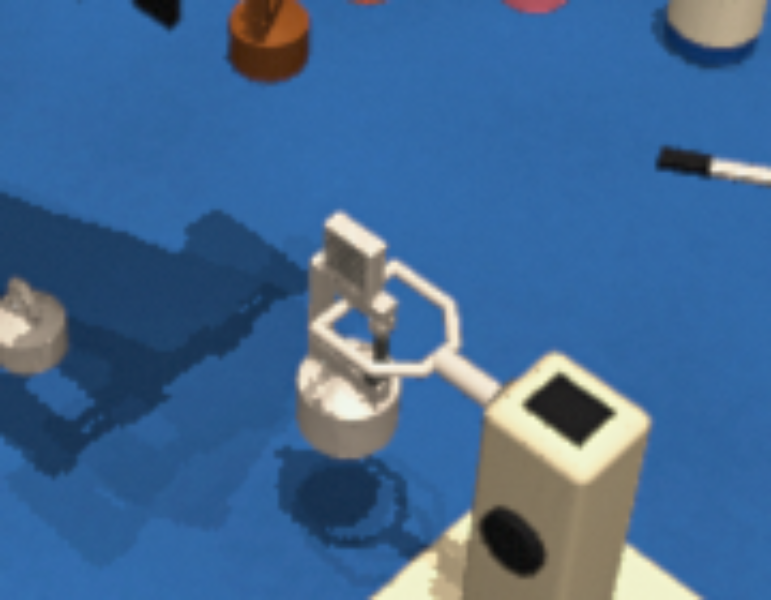

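The weight hangs still on the ring bar with its gate shut, and the hand is clear of everything. I'm handing the job in.

```bash
python3 -c "
from bench import ctrl
print(ctrl.close_job())"
```

```text
the job is handed in; nothing more can be done
None
```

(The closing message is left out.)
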